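Put the jewellery tower back together in the bamboo tray

TASK

Put the jewellery tower back together in the middle of the empty front bay of the bamboo tray, its long sides along the divider: the deep tray at the bottom, on it the tray with the ring rolls, then the shallow tray with the small compartments, and last the lid, handle up, each set squarely on the one below. Leave the bottles, the glass holder, the comb and the cream jar standing and lying where they are.

Things in the scene. Friction and masses are not known exactly. Their poses are not given: they have to be found in the camera images.
- tray: Fixed square bamboo tray, 260 x 260 mm, floor 6 mm thick, outer wall 8 mm thick, 18 mm high. A divider along y at x = +42 mm (8 mm thick, 14 mm high) leaves a wide empty front bay (x -122 to +38 mm, y -122 to +122 mm, middle at x = -42 mm, y = 0) and a narrow back strip on the +x side, where two bottles and a glass stand. Origin: centre of the underside; bay floor 6 mm above it.
- deep_tray: Deep white jewellery tray, loose, 110 mm long (its x axis) by 64 mm wide (its y axis), 44 mm high, open-topped box with 5 mm walls and floor, grey felt inside, one undivided hollow with two round bangles shown on its floor. About 0.14 kg. Origin: centre of the underside; z up.
- ring_tray: White ring tray, loose, 110 mm long (its x axis) by 64 mm wide (its y axis), 30 mm high, 5 mm walls, with three grey padded ring rolls along its length and a few rings in the gaps, all below the rim. About 0.12 kg. Origin: centre of the underside; z up.
- stud_tray: Shallow white compartment tray, loose, 110 mm long (its x axis) by 64 mm wide (its y axis), 24 mm high, 5 mm walls, divided into 3 x 2 small compartments with a few ear studs. About 0.10 kg. Origin: centre of the underside; z up.
- lid: Flat white lid of the tower, loose, 110 mm long (its x axis) by 64 mm wide (its y axis), 8 mm thick, flat underside; on its middle a brass bar handle 44 mm long (along x), 12 mm wide (along y) and 16 mm high, top at 24 mm. About 0.09 kg. Origin: centre of the underside; z up.
- blue_bottle: Bystander: round blue bottle with a white twist cap, 54 mm across, 132 mm high, standing in the tray's back strip. Origin: centre of the underside.
- spray_bottle: Bystander: tall clear spray bottle with a white trigger head, 48 mm across, 178 mm high, standing in the tray's back strip. Origin: centre of the underside.
- votive: Bystander: empty clear glass votive holder, 62 mm across the rim, 62 mm high, standing in the tray's back strip. Origin: centre of the underside.
- comb: Bystander: flat stainless steel comb, 160 mm long (its x axis), 28 mm wide, 6 mm thick, lying on the dresser at the outer right. Origin: middle of its underside.
- cream_jar: Bystander: round white cream jar with a metal cap, 52 mm across, 45 mm high, standing on the dresser at the outer left. Origin: centre of the underside.
Not all that is in view belongs to the job. What is shaped like the deep_tray but orange or pink is not meant.

How it is judged:
On the way, in this order (a step that is already met when the one before it is completed fails the run):
1. the deep tray stands in the middle of the bamboo tray's front bay, let go (x of deep_tray in the frame of tray between -0.057 and -0.027 m and y of deep_tray in the frame of tray between -0.02 and 0.02 m and z of deep_tray in the frame of tray between 0.002 and 0.01 m and angle between the x axis of deep_tray and the y axis of tray, either way round below 0.17 rad and linear speed of deep_tray below 0.03 m/s and angle between deep_tray's own z axis and vertical below 0.08 rad and contact force between the fingers and deep_tray below 0.05 N), for 0.2 s.
2. the ring tray stands squarely on the deep tray, let go (horizontal distance between ring_tray and deep_tray below 0.01 m and angle between the x axis of ring_tray and the x axis of deep_tray, either way round below 0.17 rad and z of ring_tray in the frame of deep_tray between 0.04 and 0.048 m and linear speed of ring_tray below 0.03 m/s and angle between ring_tray's own z axis and vertical below 0.08 rad and contact force between the fingers and ring_tray below 0.05 N), for 0.2 s.
3. the compartment tray stands squarely on the ring tray, let go (horizontal distance between stud_tray and ring_tray below 0.01 m and angle between the x axis of stud_tray and the x axis of ring_tray, either way round below 0.17 rad and z of stud_tray in the frame of ring_tray between 0.026 and 0.034 m and linear speed of stud_tray below 0.03 m/s and angle between stud_tray's own z axis and vertical below 0.08 rad and contact force between the fingers and stud_tray below 0.05 N), for 0.2 s.
4. the lid lies squarely on the compartment tray, let go (horizontal distance between lid and stud_tray below 0.01 m and angle between the x axis of lid and the x axis of stud_tray, either way round below 0.17 rad and z of lid in the frame of stud_tray between 0.02 and 0.028 m and linear speed of lid below 0.03 m/s and angle between lid's own z axis and vertical below 0.08 rad and contact force between the fingers and lid below 0.05 N), for 0.2 s.
At the end, for the whole second after the job is handed in: Deep tray flat in the bay, within 15 mm across and 20 mm along of its middle, long sides within 0.17 rad of the divider; on it ring tray, compartment tray and lid, each centred within 10 mm and turned within 0.17 rad of the one below (either way round), seated flat, upright, released, at rest (all of step 1 and all of step 2 and all of step 3 and all of step 4); the robot touches nothing.
It fails at once if a bystander (bottle, spray bottle, glass, comb or cream jar) is shifted more than 25 mm or tipped (distance of any of blue_bottle, spray_bottle, votive, comb, cream_jar from where it was at the start of the episode above 0.025 m or angle between any of blue_bottle, spray_bottle, votive, comb, cream_jar's own z axis and vertical above 0.35 rad).
It also fails if it takes over 120 s, if anything falls off the work surface, if the arm or the gripper's body presses on something with over 40 N, if the wrist force passes 120 N, or if a joint passes its speed limit or range.

ROBOT

A 6-joint arm with a two-finger parallel gripper is mounted at the origin on the work surface. World frame = base frame: x ahead of the robot, y to its left, z up, the work surface at z = 0. Lengths are in m, angles in rad, forces in N, time in s.
With the tool pointing down it reaches from about 0.25 to 0.85 m from the base axis. Payload 12.5 kg.
Tool frame: the origin (TCP) lies midway between the tips of the shut fingers; the grasp point (between the pads) lies 19 mm behind it; z points along the fingers, y is the line along which they close (so a half turn about z gives the same grasp; the last joint's range is limited). The gripper opens to 93 mm and grips with 3 to 60 N. Pads are 15 mm wide; open, the fingers measure 128 mm over their backs; the gripper's body (75 mm by 188 mm) begins 65 mm behind the grasp point.
Start: joints at [-1.395, 0.351, 1.652, -0, 1.139, -0.085], TCP at [0.142, -0.531, 0.219] pointing down, gripper open.
Joint ranges: [-2.75, 2.75], [-0.79, 2.1], [0.01, 2.65], [-1.57, 4.71], [0.07, 3.14], [-2.87, 2.87]. Speed limits (rad/s): [2.22, 2.22, 2.79, 3.14, 3.14, 3.14].

INTERFACE

Orientations are given as a unit quaternion [x, y, z, w].
In Python, from rig import get_obs, vision, job gives the robot as it stands. The module is installed in compiled form; this text tells all that it offers.
- The arm moves only by the shell command python3 -m inch 'ROWS' [OPENING] [FORCE]. ROWS is JSON, one flat list of numbers, 4 for each row, row after row: the shift along the tool's x, y, z in units of 0.05 m (1.0 is 0.05 m), then the turn about the tool's z in units of 10 degrees (1.0 is 10 degrees). In form: [tx, ty, tz, roll, tx, ty, tz, roll, ...]. A call has 1 to 20 rows; each row shifts and turns the commanded pose from where the row before left it, along the tool's axes as they then stand; what a row does not reach is not made up. A row lasts 1/8 s, in which the tool goes at most 62.5 mm and 10.7 degrees, less where a joint would pass 70% of its speed; a pose out of reach is approached as far as the arm can. A call with a number of a shift or a turn outside -1 to 1 is refused whole. A call with a gripper value outside its range is refused whole. OPENING is the closure, from -1 (fully open) to 1 (shut), set as the call begins (- or left out, the last holds). The fingers move at their own pace and stop on an object; FORCE is the grip in N (left out, the last holds). Time passes only in rows, so rows that do not move let the fingers close. It gives the time, the measured TCP pose, the force, the opening and the grip force at its end, in the units of the state.
- get_obs(): the state, without advancing time (a new reading comes with each control period).
- vision.camera(name): name is "scene" or "top" or "wrist"; returns (picture, depth): 400x640x3 uint8, red, green, blue; 400x640 float32, m along the optical axis (not along the pixel's ray), 0 where there is no reading.
- vision.camera_params(name): a dict with "fx", "fy", "cx", "cy" (pixels), "pose" (4x4, takes a point from camera to world coordinates); the wrist camera has in their place "tool_from_camera" (4x4, takes a point from camera to tool coordinates, whose origin is the TCP and whose axes are the flange's). Camera axes: x right, y down, z forward; pixel columns grow to the right and rows downward; lengths in m; the calibration is good to about 2 mm. The wrist camera is an equidistant fisheye: a pixel r from the principal point sees the ray r / f radians off the axis. A picture is of the moment at which its call begins: read the wrist's pose just before it. camera_params takes no time and is no camera call.
- job.job_done(): hands the job in; it is judged then, once.
The state is a dict: "time_s": time; "joint_positions": joint angles; "qvel": joint speeds; "joint_torque": joint torques, N m; "eef_pos": TCP position; "orientation": TCP orientation; "force": force on the tool from outside, world axes, zero at the start; "torque": the same for the moment, N m; "gripper_width": opening from 0.0 (shut) to 1.0 (fully open); "grip_force": force on a finger pad.
Only numpy, scipy, OpenCV 4.12 (cv2) and the standard library are available. Lean on these libraries where they do the work, as an engineer would, in place of code of your own. Each camera call takes 0.05 s, during which the arm holds its last target. There are 200 camera calls.

## Working session

There is one attempt and no reset: what is moved stays moved. The work goes in short steps, Python scripts to look and compute and a shell command to move; the robot and the scene stay as the last step left them, time stands still between calls to the robot, and variables do not carry over. Pictures are saved under pics/ and viewed, at most 14 in all, crops included, and the job is handed in when it is done.

```bash
mkdir -p pics && python3 - <<'E'
from rig import get_obs, vision
import cv2,numpy as np
o=get_obs();print({k:np.round(v,3).tolist() for k,v in o.items()})
for n in("scene","top"):
    p,d=vision.camera(n);cv2.imwrite(f"pics/{n}0.png",p[...,::-1]);np.save(f"pics/{n}0.npy",d)
    c=vision.camera_params(n);print(n,c)
print(vision.camera_params("wrist"))
E
```

```text
{'time_s': 0.0, 'joint_positions': [-1.395, 0.351, 1.652, 0.0, 1.139, -0.085], 'qvel': [-0.0, 0.001, 0.0, -0.002, 0.001, 0.0], 'joint_torque': [-0.0, -49.732, -28.526, 0.07, 0.026, -0.0], 'eef_pos': [0.142, -0.531, 0.218], 'orientation': [0.992, 0.13, -0.0, -0.001], 'force': [-0.713, 1.214, 0.144], 'torque': [-0.009, -0.027, 0.022], 'grip_force': 0.0, 'gripper_width': 1.001}
scene {'fx': 448.6492995790485, 'fy': 448.6492995790485, 'cx': 316.6957794304046, 'cy': 194.7482575116405, 'pose': array([[-0.55990895,  0.57860952, -0.59305395,  1.2923584 ],
       [ 0.82854945,  0.38859334, -0.40311417,  0.46103586],
       [-0.00278888, -0.71708175, -0.69698349,  0.98131756],
       [ 0.        ,  0.        ,  0.        ,  1.        ]])}
top {'fx': 446.3715619343603, 'fy': 446.3715619343603, 'cx': 326.9978181811492, 'cy': 209.81937058226316, 'pose': array([[ 0.01865355, -0.99213633,  0.12376405,  0.31251412],
       [-0.99980741, -0.01775466,  0.008362  , -0.07319331],
       [-0.00609885, -0.12389619, -0.99227644,  1.63812149],
       [ 0.        ,  0.        ,  0.        ,  1.        ]])}
{'fx': 309.70691628693146, 'fy': 309.70691628693146, 'cx': 318.5614357925523, 'cy': 199.3352894785184, 'tool_from_camera': array([[ 5.84884657e-04, -9.71429510e-01, -2.37327546e-01,
         6.66327233e-02],
       [ 9.99999736e-01,  4.65614806e-04,  5.58605781e-04,
         1.36863796e-04],
       [-4.32142921e-04, -2.37327810e-01,  9.71429526e-01,
        -1.66367776e-01],
       [ 0.00000000e+00,  0.00000000e+00,  0.00000000e+00,
         1.00000000e+00]])}
```

View pics/scene0.png

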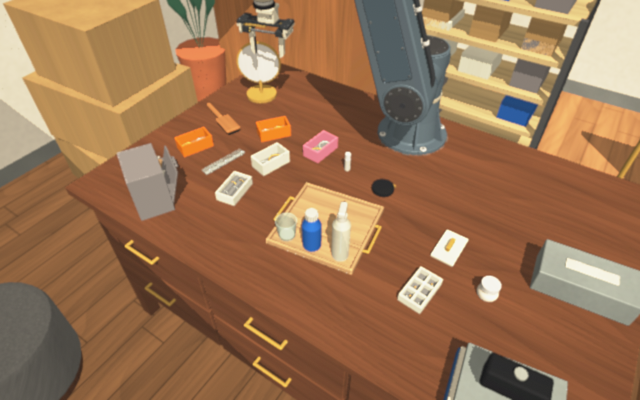

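View pics/top0.png

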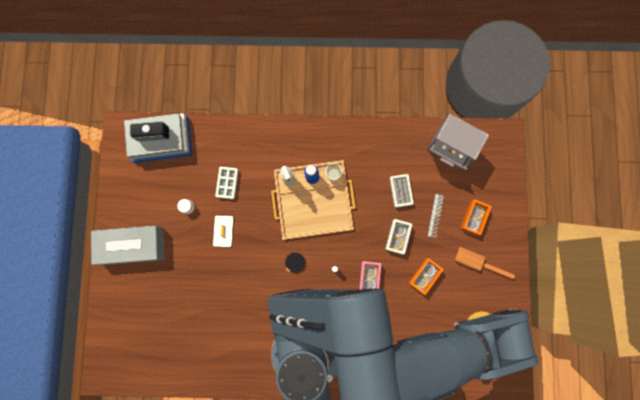

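The top view shows the deep tray at (400,237), ring tray (402,191), stud tray (227,183), lid (223,232), and bamboo tray centred at (314,201). The comb is at (436,215) and the jar at (186,207). Next I'll measure poses from the depth.

```bash
cat > h.py <<'E'
import numpy as np,cv2
from rig import vision,get_obs
def cloud(n,p=None,d=None):
    if p is None: p,d=vision.camera(n)
    c=vision.camera_params(n)
    v,u=np.mgrid[:400,:640]
    P=np.stack([(u-c['cx'])/c['fx']*d,(v-c['cy'])/c['fy']*d,d,np.ones_like(d)],-1)@c['pose'].T
    return p,P[...,:3]
def rect(pts):
    (c,s,a)=cv2.minAreaRect((pts*1000).astype(np.float32))
    b=cv2.boxPoints((c,s,a)); e=[b[1]-b[0],b[2]-b[1]]
    l=max(e,key=np.linalg.norm); ang=np.degrees(np.arctan2(l[1],l[0]))%180
    return np.round(c,1),np.round(sorted(s),1),round(float(ang),1)
E
python3 - <<'E'
from h import *
for n in("top","scene"):
    p=cv2.imread(f"pics/{n}0.png")[...,::-1];d=np.load(f"pics/{n}0.npy")
    p,P=cloud(n,p,d)
    K=vision.camera_params("top");T=np.linalg.inv(K['pose'])
    for name,(u,v) in dict(deep=(400,237),ring=(402,191),stud=(227,183),lid=(223,232)).items():
        # approx centre from top pixel at z=.03
        r=K['pose'][:3,:3]@[(u-K['cx'])/K['fx'],(v-K['cy'])/K['fy'],1];o=K['pose'][:3,3]
        c=o+r*(.03-o[2])/r[2]
        near=np.hypot(P[...,0]-c[0],P[...,1]-c[1])<.072
        hsv=cv2.cvtColor(p,cv2.COLOR_RGB2HSV)
        w=near&(hsv[...,1]<75)&(P[...,2]>.003)
        if name=='lid': m=near&(P[...,2]>.004)&(P[...,2]<.012)
        else:
            zt=np.percentile(P[...,2][w],96); m=near&(P[...,2]>zt-.006)&(P[...,2]<zt+.01)&(hsv[...,1]<110)
        z=P[...,2][m]
        print(n,name,c.round(3),m.sum(),"z",np.percentile(z,[5,50,95]).round(3),*rect(P[m][:,:2]))
    # bamboo walls
    near=(np.abs(P[...,0]-.33)<.25)&(np.abs(P[...,1]+.05)<.2)
    hsv=cv2.cvtColor(p,cv2.COLOR_RGB2HSV)
    m=near&(P[...,2]>.0155)&(P[...,2]<.022)&(hsv[...,2]>150)
    m=cv2.morphologyEx(m.astype(np.uint8),cv2.MORPH_OPEN,np.ones((2,2)))>0
    print(n,'tray',m.sum(),*rect(P[m][:,:2]))
    m=near&(P[...,2]>.003)&(P[...,2]<.008);print('floor',m.sum(),*rect(P[m][:,:2]),np.median(P[m],0).round(3))
    t=near&(np.abs(P[...,2])<.03);cv2.imwrite(f'pics/m_{n}.png',np.clip(P[...,2]*4000,0,255)*t)
E
```

```text
top deep [ 0.419 -0.324  0.03 ] 101 z [0.042 0.045 0.049] [ 422.3 -316.2] [ 64.5 109.6] 165.3
top ring [ 0.587 -0.332  0.03 ] 123 z [0.028 0.031 0.036] [ 592.3 -327.3] [ 64.5 110.8] 10.3
top stud [0.606 0.308 0.03 ] 134 z [0.023 0.026 0.031] [610.3 314.1] [ 65.  110.1] 174.2
top lid [0.426 0.315 0.03 ] 470 z [0.004 0.008 0.011] [424.6 313.4] [134.8 140.7] 26.9
top tray 76 [455.  -70.7] [224.9 434.7] 65.5
floor 2681 [330.1 -49.4] [398.7 499.6] 180.0 [ 0.444 -0.041  0.005]
scene deep [ 0.419 -0.324  0.03 ] 159 z [0.041 0.045 0.049] [ 420.1 -321.7] [ 70.9 113.7] 166.7
scene ring [ 0.587 -0.332  0.03 ] 204 z [0.028 0.031 0.035] [ 590.2 -331. ] [ 66.5 116.3] 10.3
scene stud [0.606 0.308 0.03 ] 409 z [0.021 0.024 0.027] [607.3 311.3] [ 65.  114.6] 175.2
scene lid [0.426 0.315 0.03 ] 697 z [0.005 0.009 0.011] [425.7 317.1] [132.6 139.8] 160.4
scene tray 424 [741.8  93.9] [ 375.4 1269.1] 17.2
floor 3434 [330. -50.] [399.7 499.6] 0.0 [ 0.407 -0.032  0.005][ WARN:0@0.858] global loadsave.cpp:1063 imwrite_ Unsupported depth image for selected encoder is fallbacked to CV_8U.
```

```bash
python3 - <<'E'
import cv2
p=cv2.imread("pics/top0.png")[140:300,180:460]
a=cv2.resize(p,(800,457),interpolation=cv2.INTER_CUBIC)
cv2.imwrite("pics/top0z.png",a)
E
```

```text
(no output)
```

View pics/top0z.png

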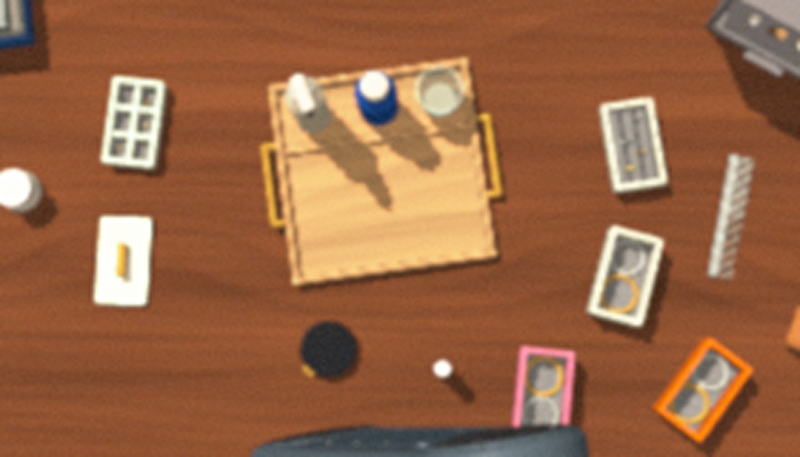

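```bash
cat >> h.py <<'E'
def ray(n,u,v,z):
    K=vision.camera_params(n);r=K['pose'][:3,:3]@[(u-K['cx'])/K['fx'],(v-K['cy'])/K['fy'],1];o=K['pose'][:3,3]
    return (o+r*(z-o[2])/r[2])[:2]
E
python3 - <<'E'
from h import *
q=dict(tray=(.018,[(268,86),(467,60),(496,257),(294,284)]),lid=(.008,[(99,217),(153,217),(148,305),(94,303)]),
deep=(.044,[(614,227),(664,239),(640,326),(588,311)]),ring=(.03,[(600,100),(653,97),(667,187),(617,192)]),stud=(.024,[(115,76),(165,82),(155,169),(102,164)]))
for n,(z,c) in q.items():
    s=280/800
    print(n,*rect(np.array([ray("top",180+(u+.5)*s-.5,140+(v+.5)*s-.5,z) for u,v in c])))
# automatic white masks
p=cv2.imread("pics/top0.png");hsv=cv2.cvtColor(p,cv2.COLOR_BGR2HSV)
m=((hsv[...,1]<80)&(hsv[...,2]>130)).astype(np.uint8)
for n,(u,v) in dict(deep=(400,237),ring=(402,191),stud=(227,183),lid=(223,232)).items():
    k=np.zeros_like(m);k[v-22:v+22,u-20:u+20]=m[v-22:v+22,u-20:u+20]
    cs,_=cv2.findContours(k,cv2.RETR_EXTERNAL,cv2.CHAIN_APPROX_NONE);c=max(cs,key=cv2.contourArea)[:,0]
    print(n,'auto',*rect(np.array([ray("top",a,b,q[n][0]) for a,b in c])))
E
```

```text
tray [552.1  -7.5] [259.1 261.7] 98.7
lid [432.  320.6] [ 69.6 113.1] 179.3
deep [ 422.2 -317.8] [ 66.9 113.8] 164.5
ring [ 591.4 -329.4] [ 67.9 122.4] 8.5
stud [608.7 311.5] [ 68.5 115.8] 175.6
deep auto [ 420.9 -316.9] [ 73.1 116.7] 165.8
ring auto [ 589.8 -328.9] [ 73.3 116.2] 9.1
stud auto [609.4 312.3] [ 71.1 117.3] 174.8
lid auto [432.6 320.3] [ 70.3 115.2] 179.0
```

```bash
cat >> h.py <<'E'
def head(o=None):
    x,y,z,w=(o or get_obs())['orientation'];return np.degrees(np.arctan2(2*(x*y+z*w),1-2*(y*y+z*z)))
def plan(x,y,z,phi):
    "roll needed first, then the shift in units with the heading phi"
    o=get_obs();h=head(o);d=np.array([x,y,z])-o['eef_pos'];a=np.radians(phi)
    t=np.array([d[0]*np.cos(a)+d[1]*np.sin(a),d[0]*np.sin(a)-d[1]*np.cos(a),-d[2]])/.05
    print('t',round(o['time_s'],1),'at',np.round(o['eef_pos'],4),'head',round(h,1),'roll',round((h-phi)/10,2),'shift',t.round(2),'F',np.round(o['force'],1),'w',round(o['gripper_width'],3),'g',round(o['grip_force'],1))
E
python3 - <<'E'
from h import *
a=np.radians(8.7);R=np.array([[np.cos(a),np.sin(a)],[-np.sin(a),np.cos(a)]])
for n in("top","scene"):
    _,P=cloud(n,cv2.imread(f"pics/{n}0.png"),np.load(f"pics/{n}0.npy"))
    q=(P[...,:2]-[.552,-.0075])@R.T
    for lo,hi in((.03,.08),(.08,.135),(.135,.2)):
        for y0,y1 in((-.12,-.045),(-.045,.04),(.04,.12)):
            m=(P[...,2]>lo)&(P[...,2]<hi)&(np.abs(q[...,0])<.13)&(q[...,1]>y0)&(q[...,1]<y1)
            if m.sum()>5: print(n,lo,y0,m.sum(),np.percentile(q[m],[2,98],0).round(3).tolist())
plan(.421,-.317,.12,-14.8)
E
```

```text
top 0.03 -0.12 120 [[0.057, -0.114], [0.114, -0.057]]
top 0.03 -0.045 35 [[0.061, -0.03], [0.077, 0.018]]
top 0.03 0.04 35 [[0.063, 0.057], [0.086, 0.097]]
top 0.08 -0.045 121 [[0.061, -0.031], [0.107, 0.018]]
top 0.08 0.04 55 [[0.063, 0.056], [0.101, 0.102]]
top 0.135 -0.045 63 [[0.072, -0.02], [0.101, 0.009]]
top 0.135 0.04 135 [[0.056, 0.06], [0.1, 0.098]]
scene 0.03 -0.12 413 [[0.054, -0.115], [0.112, -0.059]]
scene 0.03 -0.045 223 [[0.084, -0.027], [0.112, 0.018]]
scene 0.03 0.04 208 [[0.082, 0.06], [0.108, 0.1]]
scene 0.08 -0.045 301 [[0.074, -0.028], [0.111, 0.017]]
scene 0.08 0.04 274 [[0.08, 0.058], [0.109, 0.1]]
scene 0.135 -0.045 99 [[0.071, -0.023], [0.1, 0.006]]
scene 0.135 0.04 302 [[0.058, 0.061], [0.103, 0.096]]
t 0.1 at [ 0.1418 -0.5311  0.2182] head 14.9 roll 2.97 shift [ 4.31 -5.57  1.96] F [-0.3 -0.1  0.1] w 0.999 g 0.0
```

```bash
python3 -m inch '[0,0,0,1, 0,0,0,1, 0,0,0,0.97, 0.54,-0.7,0.1,0, 0.54,-0.7,0.1,0, 0.54,-0.7,0.2,0, 0.54,-0.7,0.2,0, 0.54,-0.7,0.2,0, 0.54,-0.7,0.2,0, 0.54,-0.7,0.2,0, 0.54,-0.7,0.2,0, 0,0,0,0, 0,0,0,0]' -1 20; python3 - <<'E'
from h import *
plan(.421,-.317,.018,-14.8)
p,d=vision.camera("wrist");cv2.imwrite("pics/w1.png",p[...,::-1])
E
```

```text
time_s: 1.72
eef_pos: [0.4217, -0.3158, 0.1486]
orientation: [0.992, -0.128, -0.0, -0.0]
force: [-0.5, 0.3, -0.4]
gripper_width: 0.997
grip_force: 0.0
t 1.7 at [ 0.4217 -0.3158  0.1486] head -14.7 roll 0.01 shift [-0.01  0.03  2.61] F [-0.5  0.3 -0.4] w 0.997 g 0.0
```

View pics/w1.png

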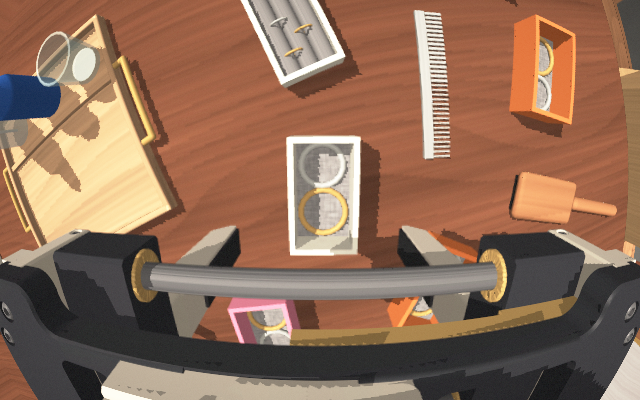

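The wrist view shows the white deep tray with rim corners near (287,137), (360,137), (359,255) and (290,255), with free space on both sides for the fingers.

```bash
cat >> h.py <<'E'
from scipy.spatial.transform import Rotation as Ro
def wray(o,u,v,z):
    K=vision.camera_params("wrist");a=np.array([u-K['cx'],v-K['cy']]);r=np.hypot(*a);th=r/K['fx']
    d=np.array([*(a/r*np.sin(th)),np.cos(th)])
    M=np.eye(4);M[:3,:3]=Ro.from_quat(o['orientation']).as_matrix();M[:3,3]=o['eef_pos']
    M=M@K['tool_from_camera'];d=M[:3,:3]@d;s=M[:3,3]
    return (s+d*(z-s[2])/d[2])[:2]
E
python3 - <<'E'
from h import *
print(*rect(np.array([wray(get_obs(),u,v,.044) for u,v in[(287,137),(360,137),(359,255),(290,255)]])))
E
```

```text
[ 421.  -321.5] [ 66.1 111.1] 165.4
```

```bash
python3 -m inch '[0,0.08,0.5,0, 0,0,0.7,0, 0,0,0.7,0, 0,0,0.5,0, 0,0,0.2,0, 0,0,0,0, 0,0,0,0]' && python3 -m inch '[0,0,0,0, 0,0,0,0, 0,0,0,0, 0,0,0,0, 0,0,0,0, 0,0,0,0]' 1 20 && python3 -c "
from h import *
plan(.421,-.320,.12,98.7)"
```

```text
time_s: 2.65
eef_pos: [0.4213, -0.3201, 0.0197]
orientation: [0.992, -0.129, 0.001, 0.0]
force: [0.1, 0.4, 0.1]
gripper_width: 1.001
grip_force: 0.0
time_s: 3.4
eef_pos: [0.4211, -0.3195, 0.0188]
orientation: [0.992, -0.128, 0.0, 0.0]
force: [-1.6, 1.0, 4.8]
gripper_width: 0.685
grip_force: 20.0
t 3.4 at [ 0.4211 -0.3195  0.0188] head -14.8 roll -11.35 shift [-0.01 -0.   -2.02] F [-1.6  1.   4.8] w 0.685 g 20.0
```

```bash
python3 -m inch '[0,0,-0.4,0, 0,0,-0.8,0, 0,0,-0.8,0, 0,0,0,-1, 0,0,0,-1, 0,0,0,-1, 0,0,0,-1, 0,0,0,-1, 0,0,0,-1, 0,0,0,-1, 0,0,0,-1, 0,0,0,-1, 0,0,0,-1, 0,0,0,-1, 0,0,0,-0.35, 0,0,0,0, 0,0,0,0]' && python3 -c "
from h import *
plan(.5055,-.0146,.027,98.7)"
```

```text
time_s: 5.52
eef_pos: [0.4209, -0.3194, 0.1185]
orientation: [0.652, 0.758, 0.0, -0.0]
force: [-0.6, 0.6, -1.6]
gripper_width: 0.686
grip_force: 20.0
t 5.5 at [ 0.4209 -0.3194  0.1185] head 98.7 roll -0.0 shift [5.77 2.59 1.83] F [-0.6  0.6 -1.6] w 0.686 g 20.0
```

```bash
python3 -m inch '[0.72,0.32,0,0, 0.72,0.32,0,0, 0.72,0.32,0,0, 0.72,0.32,0,0, 0.72,0.32,0,0, 0.72,0.32,0,0, 0.72,0.33,0,0, 0.72,0.33,0,0, 0,0,0.4,0, 0,0,0.4,0, 0,0,0.4,0, 0,0,0,0, 0,0,0,0]' && python3 - <<'E'
from h import *
plan(.5055,-.0146,.0258,98.7)
p,d=vision.camera("wrist");cv2.imwrite("pics/w2.png",p[...,::-1])
E
```

```text
time_s: 7.15
eef_pos: [0.5051, -0.0153, 0.0593]
orientation: [0.651, 0.759, 0.0, 0.0]
force: [-0.4, -0.1, -1.7]
gripper_width: 0.687
grip_force: 20.0
t 7.2 at [ 0.5051 -0.0153  0.0593] head 98.7 roll 0.0 shift [0.01 0.01 0.67] F [-0.4 -0.1 -1.7] w 0.687 g 20.0
```

View pics/w2.png

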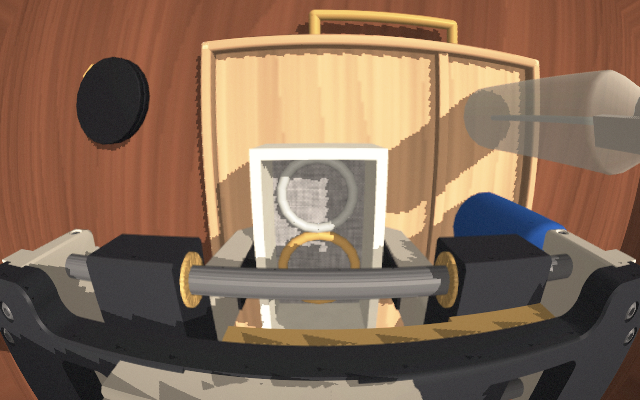

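The deep tray hangs square over the bay. The far tray corners are at (202,44) and (539,62), and the blue bottle is to the right at (500,220). I'll check the bay position against those corners.

```bash
python3 - <<'E'
from h import *
a=np.radians(8.7);R=np.array([[np.cos(a),np.sin(a)],[-np.sin(a),np.cos(a)]]);o=get_obs()
for u,v,z in[(202,44,.018),(539,62,.018),(434,150,.014),(442,100,.014),(203,150,.018)]:print(u,v,((wray(o,u,v,z)-[.552,-.0075])@R.T*1000).round(1))
E
```

```text
202 44 [-127.5  125.5]
539 62 [130.6 127.3]
434 150 [36.6 49.2]
442 100 [41.8 85.6]
203 150 [-127.2   49.4]
```

```bash
python3 -m inch '[0,0,0.3,0, 0,0,0.2,0, 0,0,0.1,0, 0,0,0.05,0, 0,0,0.02,0, 0,0,0,0, 0,0,0,0]' && python3 -m inch '[0,0,0,0, 0,0,0,0, 0,0,0,0, 0,0,0,0, 0,0,0,0, 0,0,0,0]' -1 && python3 -c "
from h import *
plan(.5055,-.0146,.16,98.7)"
```

```text
time_s: 8.07
eef_pos: [0.5049, -0.0153, 0.0253]
orientation: [0.651, 0.759, 0.0, 0.0]
force: [0.3, 0.7, -1.2]
gripper_width: 0.688
grip_force: 20.0
time_s: 8.82
eef_pos: [0.5047, -0.0153, 0.0251]
orientation: [0.651, 0.759, 0.0, 0.0]
force: [-0.6, -0.0, -0.6]
gripper_width: 1.004
grip_force: 0.0
t 8.8 at [ 0.5047 -0.0153  0.0251] head 98.7 roll 0.0 shift [ 0.01  0.02 -2.7 ] F [-0.6 -0.  -0.6] w 1.004 g 0.0
```

```bash
python3 -m inch '[0,0,-0.4,0, 0,0,-0.8,0, 0,0,-0.8,0, 0,0,-0.7,0, 0,0,0,1, 0,0,0,1, 0,0,0,1, 0,0,0,1, 0,0,0,1, 0,0,0,1, 0,0,0,1, 0,0,0,1, 0,0,0,0.9, 0,0,0,0]' && python3 - <<'E'
from h import *
p,P=cloud("top")
c=np.array([.505,-.015]);m=(np.hypot(P[...,0]-c[0],P[...,1]-c[1])<.072)&(P[...,2]>.044)&(P[...,2]<.058);print(m.sum(),*rect(P[m][:,:2]) if m.sum()>20 else '')
plan(.591,-.329,.12,9.7)
E
```

```text
time_s: 10.58
eef_pos: [0.5047, -0.0152, 0.1601]
orientation: [0.996, 0.085, -0.0, -0.0]
force: [-0.3, 0.4, 0.2]
gripper_width: 0.998
grip_force: 0.0
4
t 10.6 at [ 0.5047 -0.0152  0.1601] head 9.9 roll 0.02 shift [0.64 6.48 0.8 ] F [-1.1  0.4 -0.1] w 0.996 g 0.0
```

```bash
python3 -m inch '[0.08,0.81,0,0, 0.08,0.81,0,0, 0.08,0.81,0,0, 0.08,0.81,0,0, 0.08,0.81,0,0, 0.08,0.81,0,0, 0.08,0.81,0,0, 0.08,0.81,0.2,0, 0,0,0,0, 0,0,0,0]' && python3 - <<'E'
from h import *
plan(.591,-.329,.01,9.7)
p,d=vision.camera("wrist");cv2.imwrite("pics/w3.png",p[...,::-1])
p,P=cloud("top");cv2.imwrite("pics/top3.png",p[...,::-1])
c=np.array([.505,-.015]);m=(np.hypot(P[...,0]-c[0],P[...,1]-c[1])<.072)&(P[...,2]>.044)&(P[...,2]<.058);print(m.sum(),*rect(P[m][:,:2]))
E
```

```text
time_s: 11.88
eef_pos: [0.5909, -0.3287, 0.1499]
orientation: [0.996, 0.086, -0.0, -0.0]
force: [-1.1, 1.2, 1.0]
gripper_width: 0.997
grip_force: 0.0
t 11.9 at [ 0.5909 -0.3287  0.1499] head 9.9 roll 0.02 shift [0.   0.01 2.8 ] F [-1.1  1.2  1. ] w 0.997 g 0.0
111 [507.  -12.2] [ 64.7 109.5] 99.6
```

View pics/w3.png

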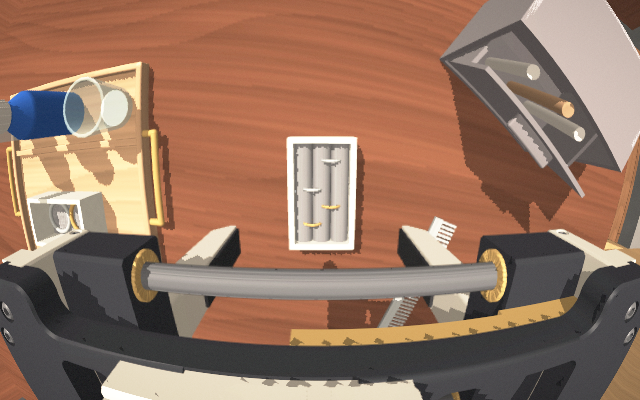

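The ring tray is centred in view, with corners (287,137), (357,137), (356,249), (290,249). The comb's near end is at about (436,217), close to the right finger, so I'll check that clearance.

```bash
python3 - <<'E'
from h import *
o=get_obs()
r=rect(np.array([wray(o,u,v,.03) for u,v in[(287,137),(357,137),(356,249),(290,249)]]));print(*r)
a=np.radians(9.9)
for u,v in[(436,217),(456,222),(380,325)]:
    d=wray(o,u,v,.006)-o['eef_pos'][:2];print(d@[np.cos(a),np.sin(a)],d@[np.sin(a),-np.cos(a)])
E
```

```text
[ 592.4 -332.5] [ 66.4 111. ] 10.1
-0.02936033527371711 0.1297369845170378
-0.03568828277399306 0.15558775637849284
-0.16991943148852898 0.07644734807242738
```

```bash
python3 -m inch '[0.01,0.04,0.5,0, 0,0,0.7,0, 0,0,0.7,0, 0,0,0.5,0, 0,0,0.3,0, 0,0,0.13,0, 0,0,0,0]' && python3 -m inch '[0,0,0,0, 0,0,0,0, 0,0,0,0, 0,0,0,0, 0,0,0,0, 0,0,0,0]' 1 20 && python3 -m inch '[0,0,-0.4,0, 0,0,-0.8,0, 0,0,-0.8,0, 0,0,-0.8,0, 0,0,0,-1, 0,0,0,-1, 0,0,0,-1, 0,0,0,-1, 0,0,0,-1, 0,0,0,-1, 0,0,0,-1, 0,0,0,-1, 0,0,0,-0.88, 0,0,0,0, 0,0,0,0]' && python3 -c "
from h import *
plan(.5047,-.0153,.12,98.7)"
```

```text
time_s: 12.85
eef_pos: [0.5922, -0.331, 0.0091]
orientation: [0.996, 0.085, 0.0, 0.0]
force: [-0.9, 0.2, -0.6]
gripper_width: 1.001
grip_force: 0.0
time_s: 13.6
eef_pos: [0.592, -0.3311, 0.0089]
orientation: [0.996, 0.085, 0.0, 0.0]
force: [0.0, 0.7, 3.2]
gripper_width: 0.689
grip_force: 20.0
time_s: 15.48
eef_pos: [0.592, -0.331, 0.1491]
orientation: [0.654, 0.757, 0.0, 0.0]
force: [-0.1, 0.7, -1.8]
gripper_width: 0.685
grip_force: 20.0
t 15.5 at [ 0.592  -0.331   0.1491] head 98.4 roll -0.03 shift [ 6.51 -0.77  0.58] F [-0.1  0.7 -1.8] w 0.685 g 20.0
```

```bash
python3 -m inch '[0.81,-0.1,0,-0.03, 0.81,-0.1,0,0, 0.81,-0.1,0,0, 0.81,-0.1,0,0, 0.81,-0.1,0,0, 0.81,-0.1,0,0, 0.82,-0.09,0,0, 0.82,-0.08,0,0, 0,0,0.4,0, 0,0,0.4,0, 0,0,0.4,0, 0,0,0,0, 0,0,0,0]' && python3 - <<'E'
from h import *
plan(.5047,-.0153,.0605,98.7)
p,d=vision.camera("wrist");cv2.imwrite("pics/w4.png",p[...,::-1])
E
```

```text
time_s: 17.1
eef_pos: [0.5046, -0.0158, 0.0894]
orientation: [0.651, 0.759, 0.0, 0.0]
force: [0.3, -0.3, -0.7]
gripper_width: 0.69
grip_force: 20.0
t 17.1 at [ 0.5046 -0.0158  0.0894] head 98.8 roll 0.01 shift [0.01 0.   0.58] F [ 0.3 -0.3 -0.7] w 0.69 g 20.0
```

View pics/w4.png

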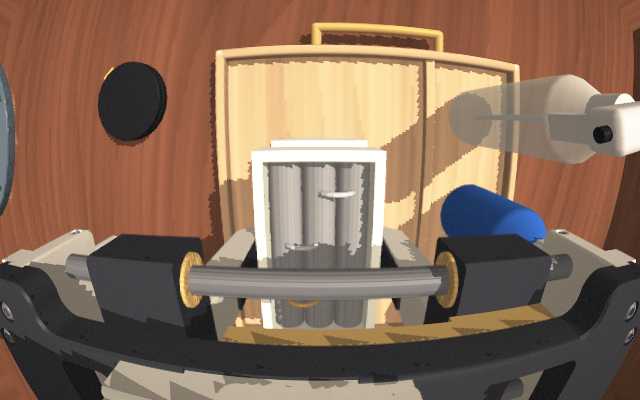

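The held ring tray's far rim runs from (251,150) to (386,150). Behind it, the deep tray's far rim is visible from (271,141) to (368,141), so I can compare the two.

```bash
python3 - <<'E'
from h import *
o=get_obs();a=np.radians(98.7)
for u,v,z in[(251,150,.1105),(386,150,.1105),(271,141,.05),(368,141,.05)]:
    d=wray(o,u,v,z)-o['eef_pos'][:2];print((1000*d@[[np.cos(a),np.sin(a)],[np.sin(a),-np.cos(a)]]).round(1) if 0 else (round(1000*d@[np.cos(a),np.sin(a)],1),round(1000*d@[np.sin(a),-np.cos(a)],1)))
E
```

```text
(np.float64(53.8), np.float64(-30.9))
(np.float64(54.0), np.float64(33.4))
(np.float64(54.9), np.float64(-30.4))
(np.float64(55.0), np.float64(34.3))
```

```bash
python3 -m inch '[0,0,0.3,0, 0,0,0.2,0, 0,0,0.05,0, 0,0,0.04,0, 0,0,0.02,0, 0,0,0,0, 0,0,0,0]' && python3 -m inch '[0,0,0,0, 0,0,0,0, 0,0,0,0, 0,0,0,0, 0,0,0,0, 0,0,0,0]' -1 && python3 -m inch '[0,0,-0.4,0, 0,0,-0.8,0, 0,0,-0.8,0, 0,0,-0.4,0, 0,0,0,-1, 0,0,0,-1, 0,0,0,-1, 0,0,0,-1, 0,0,0,-1, 0,0,0,-1, 0,0,0,-1, 0,0,0,-0.63, 0,0,0,0, 0,0,0,0]' && python3 -c "
from h import *
plan(.609,.312,.15,175)"
```

```text
time_s: 18.02
eef_pos: [0.5042, -0.0158, 0.0588]
orientation: [0.65, 0.76, 0.0, 0.0]
force: [-3.5, 0.4, 7.6]
gripper_width: 0.684
grip_force: 20.0
time_s: 18.77
eef_pos: [0.5042, -0.0158, 0.0581]
orientation: [0.65, 0.76, -0.0, -0.0]
force: [-0.4, -0.3, -0.2]
gripper_width: 0.999
grip_force: 0.0
time_s: 20.52
eef_pos: [0.5041, -0.0158, 0.1781]
orientation: [0.044, 0.999, 0.0, -0.0]
force: [-0.3, 0.2, -0.8]
gripper_width: 1.002
grip_force: 0.0
t 20.5 at [ 0.5041 -0.0158  0.1781] head 175.0 roll 0.0 shift [-1.52  6.71  0.56] F [-0.3  0.2 -0.8] w 1.002 g 0.0
```

```bash
python3 -m inch '[0,0.83,0,0, 0,0.84,0,0, 0,0.84,0,0, 0,0.84,0,0, -0.3,0.84,0,0, -0.4,0.84,0,0, -0.4,0.84,0.28,0, -0.42,0.84,0.28,0, 0,0,0,0, 0,0,0,0]' && python3 - <<'E'
from h import *
plan(.609,.312,.008,175)
p,d=vision.camera("wrist");cv2.imwrite("pics/w5.png",p[...,::-1])
p,P=cloud("top")
c=np.array([.505,-.015]);m=(np.hypot(P[...,0]-c[0],P[...,1]-c[1])<.072)&(P[...,2]>.074)&(P[...,2]<.088);print(m.sum(),*rect(P[m][:,:2]))
E
```

```text
time_s: 21.78
eef_pos: [0.608, 0.3117, 0.15]
orientation: [0.043, 0.999, -0.0, -0.0]
force: [0.0, -0.1, -0.5]
gripper_width: 0.999
grip_force: 0.0
t 21.8 at [0.608  0.3117 0.15  ] head 175.1 roll 0.01 shift [-0.02  0.01  2.84] F [ 0.  -0.1 -0.5] w 0.999 g 0.0
260 [506.1 -13.7] [ 64.9 109.6] 99.0
```

View pics/w5.png

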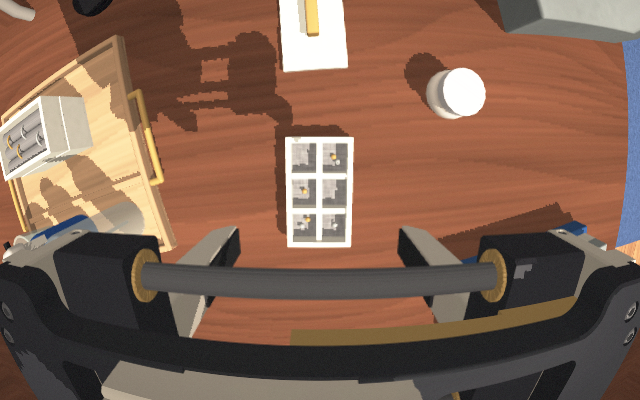

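The stud tray is in view with corners (285,137), (353,137), (351,247), (288,247), and the fingers have clear space. The lid is at the top.

```bash
python3 - <<'E'
from h import *
o=get_obs()
print(*rect(np.array([wray(o,u,v,.024) for u,v in[(285,137),(353,137),(351,247),(288,247)]])))
E
```

```text
[610.9 312.1] [ 64.6 111.1] 175.3
```

```bash
python3 -m inch '[-0.04,0,0.5,0, 0,0,0.7,0, 0,0,0.7,0, 0,0,0.5,0, 0,0,0.3,0, 0,0,0.16,0, 0,0,0,0]' && python3 -m inch '[0,0,0,0, 0,0,0,0, 0,0,0,0, 0,0,0,0, 0,0,0,0, 0,0,0,0]' 1 20 && python3 -m inch '[0,0,-0.4,0, 0,0,-0.8,0, 0,0,-0.8,0, 0,0,-0.8,0, 0,0,-0.6,0, 0,0,0,1, 0,0,0,1, 0,0,0,1, 0,0,0,1, 0,0,0,1, 0,0,0,1, 0,0,0,1, 0,0,0,0.6, 0,0,0,0, 0,0,0,0]' && python3 -c "
from h import *
plan(.5042,-.0158,.12,98.8)"
```

```text
time_s: 22.75
eef_pos: [0.6104, 0.3118, 0.0075]
orientation: [0.042, 0.999, 0.0, 0.0]
force: [0.2, -0.8, 0.3]
gripper_width: 1.002
grip_force: 0.0
time_s: 23.5
eef_pos: [0.6104, 0.312, 0.0074]
orientation: [0.042, 0.999, 0.0, 0.0]
force: [-0.9, -0.8, 4.5]
gripper_width: 0.684
grip_force: 20.0
time_s: 25.38
eef_pos: [0.6103, 0.3119, 0.1777]
orientation: [0.648, 0.762, 0.0, 0.0]
force: [0.7, -0.6, -1.7]
gripper_width: 0.686
grip_force: 20.0
t 25.4 at [0.6103 0.3119 0.1777] head 99.3 roll 0.05 shift [-6.15 -3.1   1.15] F [ 0.7 -0.6 -1.7] w 0.686 g 20.0
```

```bash
python3 -m inch '[0,-0.77,0,0.05, 0,-0.77,0,0, 0,-0.78,0,0, 0,-0.78,0,0, -0.76,0,0,0, -0.77,0,0,0, -0.77,0,0,0, -0.77,0,0,0, -0.77,0,0,0, -0.77,0,0,0, -0.77,0,0,0, -0.77,0,0,0, 0,0,0.4,0, 0,0,0.4,0, 0,0,0.3,0, 0,0,0,0, 0,0,0,0]' && python3 - <<'E'
from h import *
plan(.5042,-.0158,.088,98.8)
p,d=vision.camera("wrist");cv2.imwrite("pics/w6.png",p[...,::-1])
E
```

```text
time_s: 27.5
eef_pos: [0.5037, -0.0156, 0.1228]
orientation: [0.652, 0.759, 0.0, 0.0]
force: [0.3, 0.0, -1.1]
gripper_width: 0.683
grip_force: 20.0
t 27.5 at [ 0.5037 -0.0156  0.1228] head 98.7 roll -0.01 shift [-0.    0.01  0.7 ] F [ 0.3  0.  -1.1] w 0.683 g 20.0
```

View pics/w6.png

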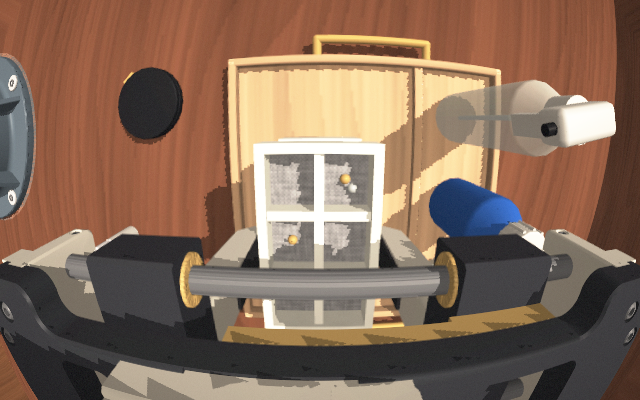

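The stud tray's far rim runs (254,144) to (385,144). The tower below shows at (278,138) to (362,138).

```bash
python3 - <<'E'
from h import *
o=get_obs();a=np.radians(98.7)
for u,v,z in[(254,144,.1394),(385,144,.1394),(278,138,.08),(362,138,.08),(278,138,.05),(362,138,.05)]:
    d=wray(o,u,v,z)-o['eef_pos'][:2];print(round(1000*d@[np.cos(a),np.sin(a)],1),round(1000*d@[np.sin(a),-np.cos(a)],1))
E
```

```text
56.5 -30.2
56.5 33.9
56.7 -25.9
56.8 30.8
55.5 -29.8
55.5 35.1
```

```bash
python3 -m inch '[0,0,0.3,0, 0,0,0.2,0, 0,0,0.13,0, 0,0,0.05,0, 0,0,0.03,0, 0,0,0.01,0, 0,0,0,0]' && python3 -m inch '[0,0,0,0, 0,0,0,0, 0,0,0,0, 0,0,0,0, 0,0,0,0, 0,0,0,0]' -1 && python3 -m inch '[0,0,-0.4,0, 0,0,-0.8,0, 0,0,-0.8,0, 0,0,0,-1, 0,0,0,-1, 0,0,0,-1, 0,0,0,-1, 0,0,0,-1, 0,0,0,-1, 0,0,0,-1, 0,0,0,-1, 0,0,0,0, 0,0,0,0]' && python3 -c "
from h import *
plan(.432,.320,.15,179.1)"
```

```text
time_s: 28.42
eef_pos: [0.5032, -0.0157, 0.0873]
orientation: [0.652, 0.758, -0.0, -0.0]
force: [-7.0, 1.7, 16.4]
gripper_width: 0.686
grip_force: 20.0
time_s: 29.18
eef_pos: [0.5033, -0.0157, 0.0861]
orientation: [0.652, 0.758, -0.0, -0.0]
force: [-0.8, -0.0, -0.5]
gripper_width: 1.0
grip_force: 0.0
time_s: 30.8
eef_pos: [0.5033, -0.0157, 0.1861]
orientation: [0.014, 1.0, 0.0, -0.0]
force: [0.0, -0.3, 0.4]
gripper_width: 1.001
grip_force: 0.0
t 30.8 at [ 0.5033 -0.0157  0.1861] head 178.4 roll -0.07 shift [1.53 6.69 0.72] F [ 0.  -0.3  0.4] w 1.001 g 0.0
```

```bash
python3 -m inch '[0.19,0.83,0,-0.07, 0.19,0.83,0,0, 0.19,0.84,0,0, 0.19,0.84,0,0, 0.19,0.84,0,0, 0.19,0.84,0.2,0, 0.19,0.84,0.26,0, 0.19,0.84,0.26,0, 0,0,0,0, 0,0,0,0]' && python3 - <<'E'
from h import *
plan(.432,.320,.008,179.1)
p,d=vision.camera("wrist");cv2.imwrite("pics/w7.png",p[...,::-1])
p,P=cloud("top")
c=np.array([.505,-.015]);m=(np.hypot(P[...,0]-c[0],P[...,1]-c[1])<.072)&(P[...,2]>.098)&(P[...,2]<.112);print(m.sum(),*rect(P[m][:,:2]))
E
```

```text
time_s: 32.05
eef_pos: [0.4317, 0.3199, 0.1502]
orientation: [0.006, 1.0, -0.0, -0.0]
force: [0.4, -0.6, 0.1]
gripper_width: 0.998
grip_force: 0.0
t 32.0 at [0.4317 0.3199 0.1502] head 179.3 roll 0.02 shift [-0.01  0.    2.84] F [ 0.4 -0.6  0.1] w 0.998 g 0.0
220 [504.7 -10.5] [ 64.8 110. ] 98.1
```

View pics/w7.png

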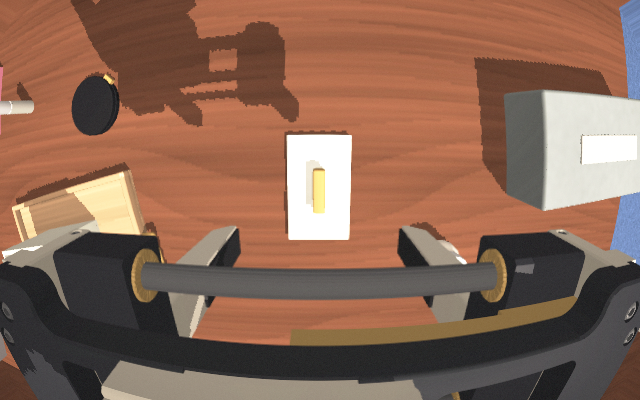

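The lid has corners (287,135), (351,135), (349,240), (289,240), and its handle spans (319,168) to (319,213).

```bash
python3 - <<'E'
from h import *
o=get_obs()
print(*rect(np.array([wray(o,u,v,.008) for u,v in[(287,135),(351,135),(349,240),(289,240)]])))
print(wray(o,319,168,.024),wray(o,319,213,.024), ray("top",186,203,.045))
E
```

```text
[433.2 320.1] [ 64.2 110.7] 179.3
[0.40900674 0.32033348] [0.45360243 0.31977828] [0.52692042 0.44972753]
```

```bash
python3 -m inch '[-0.01,0,0.5,0, 0,0,0.7,0, 0,0,0.7,0, 0,0,0.5,0, 0,0,0.25,0, 0,0,0.1,0, 0,0,0,0]' && python3 -m inch '[0,0,0,0, 0,0,0,0, 0,0,0,0, 0,0,0,0, 0,0,0,0, 0,0,0,0, 0,0,0,0, 0,0,0,0, 0,0,0,0, 0,0,0,0]' 1 25 && python3 -m inch '[0,0,-0.4,0, 0,0,-0.8,0, 0,0,-0.8,0, 0,0,-0.8,0, 0,0,-0.8,0, 0,0,0,1, 0,0,0,1, 0,0,0,1, 0,0,0,1, 0,0,0,1, 0,0,0,1, 0,0,0,1, 0,0,0,1, 0,0,0,0.05, 0,0,0,0, 0,0,0,0]' && python3 -c "
from h import *
plan(.5035,-.0150,.16,98.8)"
```

```text
time_s: 33.02
eef_pos: [0.4326, 0.3203, 0.0132]
orientation: [0.006, 1.0, 0.0, 0.0]
force: [0.2, -0.5, -0.2]
gripper_width: 0.998
grip_force: 0.0
time_s: 34.28
eef_pos: [0.4322, 0.3202, 0.0126]
orientation: [0.006, 1.0, -0.0, -0.0]
force: [-0.4, -0.3, -0.0]
gripper_width: 0.126
grip_force: 25.0
time_s: 36.28
eef_pos: [0.4321, 0.3202, 0.1926]
orientation: [0.65, 0.76, -0.0, -0.0]
force: [-0.1, -0.2, -1.5]
gripper_width: 0.124
grip_force: 25.0
t 36.3 at [0.4321 0.3202 0.1926] head 99.0 roll 0.02 shift [-6.84  0.39  0.65] F [-0.1 -0.2 -1.5] w 0.124 g 25.0
```

```bash
python3 -m inch '[-0.75,0,0,0, -0.76,0,0,0, -0.76,0,0,0, -0.76,0,0,0, -0.76,0,0,0, -0.76,0.1,0,0, -0.76,0.1,0,0, -0.76,0.1,0,0, -0.76,0.1,0,0, 0,0,0.3,0, 0,0,0.3,0, 0,0,0.2,0, 0,0,0,0, 0,0,0,0]' && python3 - <<'E'
from h import *
plan(.5035,-.0155,.117,98.7)
p,d=vision.camera("wrist");cv2.imwrite("pics/w8.png",p[...,::-1])
E
```

```text
time_s: 38.02
eef_pos: [0.5046, -0.0137, 0.1529]
orientation: [0.65, 0.76, 0.0, 0.0]
force: [0.2, -0.2, -1.1]
gripper_width: 0.127
grip_force: 25.0
t 38.0 at [ 0.5046 -0.0137  0.1529] head 98.9 roll 0.02 shift [-0.03 -0.03  0.72] F [ 0.2 -0.2 -1.1] w 0.127 g 25.0
```

View pics/w8.png

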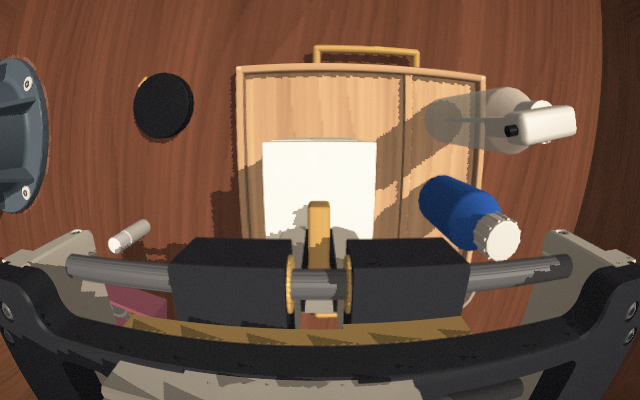

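```bash
python3 -m inch '[-0.03,-0.03,0.3,0, 0,0,0.2,0, 0,0,0.12,0, 0,0,0.06,0, 0,0,0.04,0, 0,0,0.01,0, 0,0,0,0]' && python3 -m inch '[0,0,0,0, 0,0,0,0, 0,0,0,0, 0,0,0,0, 0,0,0,0, 0,0,0,0]' -1 && python3 -m inch '[0,0,-0.4,0, 0,0,-0.8,0, 0,0,-0.8,0, 0,0,-0.4,0, -0.8,-0.4,0,0, -0.8,-0.4,0,0, -0.8,-0.4,0,0, -0.8,-0.4,0,0, 0,0,0,0, 0,0,0,0]' && python3 - <<'E'
from h import *
p,P=cloud("scene");cv2.imwrite("pics/s9.png",cv2.resize(p[140:300,220:440,::-1],(800,582),interpolation=cv2.INTER_CUBIC))
plan(.5,0,.2,98.7)
p,P=cloud("top");c=np.array([.505,-.015]);m=(np.hypot(P[...,0]-c[0],P[...,1]-c[1])<.072)&(P[...,2]>.106)&(P[...,2]<.12);print(m.sum(),*rect(P[m][:,:2]))
E
```

```text
time_s: 38.95
eef_pos: [0.5034, -0.0159, 0.1166]
orientation: [0.65, 0.76, 0.0, 0.0]
force: [-1.5, 0.3, 4.8]
gripper_width: 0.124
grip_force: 25.0
time_s: 39.7
eef_pos: [0.5031, -0.0158, 0.1161]
orientation: [0.65, 0.76, -0.0, -0.0]
force: [-0.7, -1.0, -1.1]
gripper_width: 0.722
grip_force: 0.0
time_s: 40.95
eef_pos: [0.4488, -0.1858, 0.2361]
orientation: [0.651, 0.759, 0.0, -0.0]
force: [0.6, -0.8, 0.3]
gripper_width: 0.999
grip_force: 0.0
t 41.0 at [ 0.4489 -0.1855  0.2361] head 98.9 roll 0.02 shift [3.51 1.57 0.72] F [0.1 0.5 0.2] w 1.002 g 0.0
530 [505.  -10.7] [ 64.8 110. ] 98.7
```

View pics/s9.png

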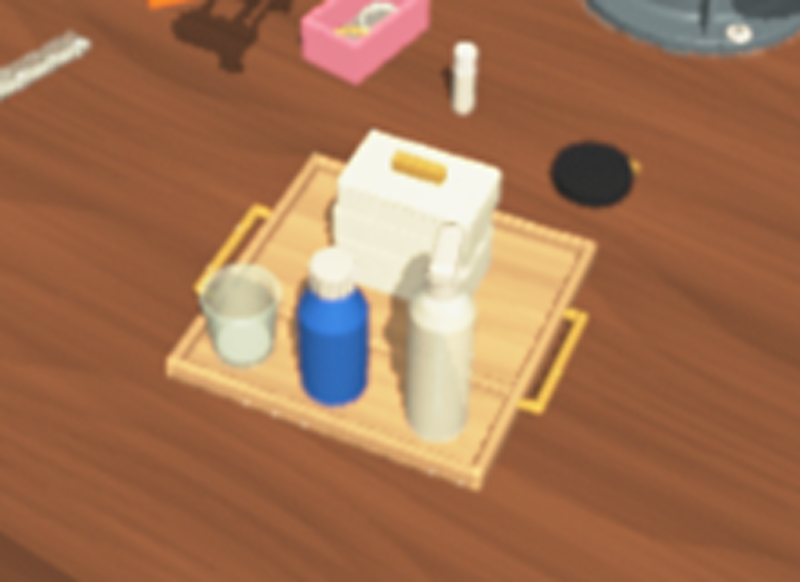

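The tower stands square in the bay with its lid at (420,165), and the bottles and glass haven't moved. I'm handing it in.

```bash
python3 -c "
from rig import job
print(job.job_done())"
```

```text
the job is handed in; nothing more can be done
None
```

The tower is rebuilt in the front bay (deep tray, ring tray, compartment tray, lid handle up) and handed in at about 41 s; the last camera check showed it square and the bottles and glass unmoved, but hand-in returned no verdict.

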